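# Clamp a heat sink onto a power board in the bonding jig

### The arm

A 6-joint arm with a two-finger parallel gripper is mounted at the origin on the work surface. World frame = base frame: x ahead of the robot, y to its left, z up, the work surface at z = 0. Lengths are in m, angles in rad, forces in N, time in s.
With the tool pointing down it reaches from about 0.35 to 0.875 m from the base axis. Payload 4.2 kg.
Tool frame: the origin (TCP) lies midway between the tips of the shut fingers; the grasp point (between the pads) lies 19 mm behind it (tcp_to_grasp is the distance from the TCP to the grasp point, in m); z points along the fingers, x is the direction in which the jaws open and shut, and the axes are right-handed (so a half turn about z gives the same grasp; the last joint's range is limited). The gripper opens to 85 mm and grips with 20 to 120 N. Pads are 22 mm wide; open, the fingers measure 114 mm over their backs; the gripper's body (76 mm by 85 mm) begins 54 mm behind the grasp point. The pads swing forward as they close: fully open they stand 13 mm farther back than shut.
Start: joints at [1.412, 0.385, 0.008, 0, -1.194, -0.259], TCP at [0.254, 0.571, 0.231] pointing down, gripper open.
Joint ranges: [-3.14, 3.14], [-1.21, 2.06], [-1.07, 1.41], [-3.16, 2.05], [-2.99, -0.16], [-3.1, 3.1]. Speed limits (rad/s): [2.79, 2.79, 3.14, 3.14, 3.14, 3.14].

### API

Orientations are given as a rotation vector (axis times angle).
In Python, from bench import * gives the robot as it stands. Calls block until the motion is done:
- goto(position, orientation): joint-space move of the TCP to a pose.
- move_l(position, frame=None, vel=0.15, guard=None): straight line of the TCP; frame=None keeps the orientation; vel is the mean speed in m/s. With guard (N) it stops when the force on the tool has changed by that much, and returns True; else False.
- movej(angles): joint-space move.
- grip(opening, f_grip=None): finger opening in m; f_grip is the grip in N (None keeps the last); returns when the fingers have stopped.
- dwell(seconds).
- solve_ik(position, orientation): joint angles nearest the present ones, or None.
- camera(name): name is "scene" or "side" or "wrist"; returns the picture (384x512x3 uint8, red, green, blue); there is no depth.
- camera_info(name): a dict with "fovy" (degrees; the focal length in pixels is half the picture's height over the tangent of half this angle, whatever the lens; pixels are square), "cx", "cy" (the principal point, pixels), "origin" and "rotation" of the camera in the world. Camera axes: x right, y up, looking along -z (the intrinsics and any distortion apply to the point x, -y, -z); pixel columns grow to the right and rows downward; lengths in m; the calibration is good to about 2 mm. A picture is of the moment at which its call begins: read the wrist's pose just before it. camera_info takes no time and is no camera call; for the wrist camera it gives the pose at the moment of the call.
A pose or a line that the arm cannot do raises Unreachable and nothing moves.
- close_job(): hands the job in, once; it reports no verdict.
Trained networks look in the newest picture that a camera, given by its name, has taken for a name from the list of things; names that differ only in an ending like _2 or _b are one class to them, and where a whole thing is asked for, a point or a joint stands for the part that bears it (a point fixed in the world has none). Each returns a list of dicts, best first, with "score" (0 to 1); they miss things now and then, are a little off and sometimes report something else, mostly with a low value. They report only what shows in the picture. A call takes as long as a camera call. They do not tell look-alikes from the thing itself.
- recognise(camera, label): "box" ([left, top, right, bottom] as shares, 0 to 1, of the picture: columns of its width, rows of its height, round what is visible of it).
- place_of(camera, label): "location" ([column, row] as shares, 0 to 1, of the picture: columns of its width, rows of its height: a listed point, or the origin of a listed thing).
Readings, each from a call of its own:
- read_time(): time.
- read_joints(): joint angles.
- read_joint_velocities(): joint speeds.
- read_joint_torque(): joint torques, N m.
- read_tcp_pos(): TCP position.
- read_ee_rot(): TCP orientation.
- read_ft_force(): force on the tool from outside, world axes, zero at the start.
- read_moment(): the same for the moment, N m.
- read_gripper_width(): finger opening in m.
Only numpy, scipy, OpenCV 4.12 (cv2) and the standard library are available. Lean on these libraries where they do the work, as an engineer would, in place of code of your own. Each camera call takes 0.05 s, during which the arm holds its last target.

### The job

Push the heat sink along its rails on the green board until it rests fully against the orange end stop. Then push the red clamp's jaw down the bar by one of its yellow wings, gently, until the nose meets the heat sink and the arm has tilted and bound on the bar, and turn the black T-handle of its screw clockwise about a third of a turn beyond that, firm but not so hard that the parts under the sink crack. Let go, and leave the other things on the bench and on the jig where they are.

Things in the scene. Friction and masses are not known exactly. Their poses are not given: they have to be found in the camera images.
- jig: Clamping jig, fixed to the bench. Base plate 240 (x) x 220 (y) x 12 mm; origin: centre of its underside. A steel bar, 20 x 12 mm, stands at x = +90 mm, y = 0, its top 178 mm above the bench; the red clamp arm reaches from it to the screw at x = -15 mm. A green board, top 20 mm above the bench, carries two white rails along y (8 mm high) and an orange stop (18 mm high) at their -y end.
- seat (a point): Point on the board's top (20 mm above the bench) right below the screw, axes as the jig's: the heat sink's centre is over this point (y within 2.5 mm) when it rests against the orange stop.
- sink_mid (a point): Centre (half-way up) of the loose finned aluminium heat sink, 40 (x) x 110 (y) x 30 mm high, about 0.25 kg, axes as the jig's. It stands on the board between the rails, 30 to 50 mm short of the stop: push its +y end face towards the jig's -y (about 2 N). Its top is 50 mm above the bench.
- jaw (a joint): How far the free jaw has been slid down the bar, in m, 0 (top) to 0.064; it starts at 0 to 0.022. It stays where it is left; about 4 to 6 N slide it down. The nose meets the sink at about 0.050, less 0.0015 per rad of the handle; the jaw then goes on about 4 to 5 mm while the arm tilts, and binds.
- tilt (a joint): Tilt of the clamp arm on the bar, rad: 0 level (it rests so by its weight), positive with the screw end raised. It begins to grip at 0.03 and is bound, and stiff, above 0.04. It tilts only if pushed near the bar, at the wings; pushing on the handle just presses on the sink. Unless it is bound the screw runs out of travel before it is tight. Reading noise about 0.01.
- wing_left (a point): Centre of the top of the yellow round push pad (28 mm across) on the jaw's left wing, 60 mm to +y of the bar; it goes down with the jaw. Push it straight down: the force jumps up when the arm binds; 12 to 18 N is enough (14 N leaves about 7 N at the nose); above 30 N it would bend.
- wing_right (a point): The same on the right wing, 60 mm to -y of the bar.
- knob_grip (a point): Middle of the black T-handle on top of the screw, the point to grip: a level round bar 16 mm thick and 60 mm long on a stem 13 mm thick, its middle 29 mm above the red arm's top face. This point's x axis is along the bar. The handle turns without moving up or down on the arm.
- knob (a joint): Angle of the T-handle, rad, 0 to 3.2, growing clockwise seen from above, which tightens: the nose goes down 1.5 mm per rad. Friction 0.06 N m; it stays where it is left. At 0 its bar lies along the jig's x axis; it starts between 0 and 0.8. Once the arm is bound each rad adds about 5 N at the nose.
- nose (a joint): How far the spring in the rubber-tipped nose is compressed, in m, 0 to 0.005: 10 N per mm. A firm clamp has 13 to 25 N, so 0.0013 to 0.0025.
- foot: The nose's rubber foot, a black disc 22 mm across below the arm; its pressing face is 46 mm below this body's origin, which lies on the screw's axis, on the arm's centre line when the handle is at 0.
- sink: The heat sink again; origin at the centre of its underside.
- wings: The two wings with the yellow push pads, as one part; origin on the bar's axis, 34 mm below the tops of the pads.
- paste_jar: Bystander: white jar with blue cap, 32 mm across, 34 mm high, on the jig plate near its -x, -y corner.
- transistors: Bystander: black tray 50 x 50 x 14 mm on the jig plate near its +x, -y corner.
- solder_spool: Bystander: blue and silver spool, 56 mm across, 42 mm high, on the mat to the right.
- driver: Bystander: screwdriver, 180 mm long, lying on the mat to the right.
- spare_board: Bystander: another green board, 100 x 130 mm, about 20 mm high, lying to the left.
- parts_tray: Bystander: blue divided tray, 120 x 160 x 35 mm, lying to the left.
Things that resemble listed ones, but are neither listed nor needed, are in the scene too. Leave any blue or turquoise look-alike of the sink alone.

How it is judged:
By the outcome, as a careful person would: the job done as asked, in the order asked, and still so for the second after the job is handed in, with the robot touching nothing.
It also fails if it takes over 72 s, if anything falls off the work surface, if the arm or the gripper's body presses on something with over 40 N, if the wrist force passes 120 N, or if a joint passes its speed limit or range.

## Working session

There is one attempt and no reset: what is moved stays moved. The work goes in short steps, each a Python script; the robot and the scene stay as the last script left them, time stands still between calls to the robot, and variables do not carry over. Pictures are saved under pics/ and viewed, and the job is handed in when it is done.

```bash
ls; mkdir -p pics
python3 - <<'E'
from bench import *
import cv2
print(read_time())
for n in ["scene","side","wrist"]:
    im=camera(n); cv2.imwrite(f"pics/a_{n}.png",im[:,:,::-1])
    print(n,camera_info(n))
    for l in ["jig","seat","sink_mid","wing_left","wing_right","knob_grip","foot","sink","wings"]:
        if n=="wrist" : continue
        r=place_of(n,l); print(l,[(round(d["score"],2),round(d["location"][0]*512),round(d["location"][1]*384)) for d in r])
print(read_time())
E
```

```text
pics
0.0
scene {'fovy': 47.60107598429701, 'cx': 249.1243231646583, 'cy': 191.4594377669768, 'origin': array([ 1.50506326, -0.24750461,  0.75510608]), 'rotation': array([0.84745696, 0.66434467, 1.1544482 ])}
jig [(0.78, 222, 229), (0.33, 81, 294)]
seat [(0.78, 219, 218)]
sink_mid [(0.63, 233, 208), (0.59, 292, 218)]
wing_left [(0.55, 247, 184)]
wing_right [(0.66, 178, 216)]
knob_grip []
foot []
sink [(0.72, 296, 217), (0.68, 229, 215), (0.61, 280, 189)]
wings [(0.87, 231, 198)]
side {'fovy': 56.49678886925633, 'cx': 252.74878680692882, 'cy': 187.9482872667625, 'origin': array([ 0.46285551, -0.74578454,  0.8372759 ]), 'rotation': array([ 0.81628012, -0.0299584 , -0.04063463])}
jig [(0.83, 255, 232), (0.19, 246, 206)]
seat []
sink_mid [(0.96, 243, 217), (0.93, 211, 178), (0.88, 262, 182)]
wing_left [(0.54, 281, 172)]
wing_right [(0.53, 290, 203), (0.22, 243, 218)]
knob_grip [(0.49, 245, 192)]
foot [(0.36, 246, 204)]
sink [(0.88, 254, 186), (0.71, 210, 184), (0.65, 240, 219)]
wings [(0.55, 282, 198), (0.29, 323, 363)]
wrist {'fovy': 66.96153157450259, 'cx': 254.06282189988895, 'cy': 187.48524468723792, 'origin': array([0.31374042, 0.54480752, 0.37391545]), 'rotation': array([-0.17310112,  0.26570659, -1.97577217])}
1.05
```

View pics/a_scene.png

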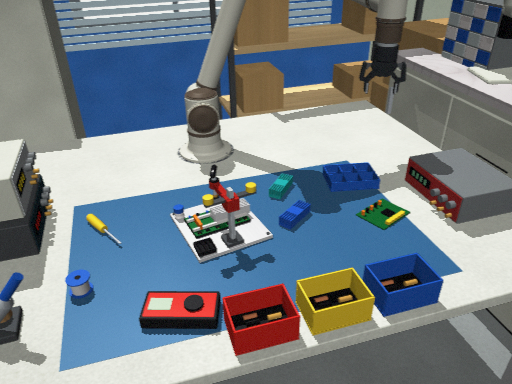

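View pics/a_side.png

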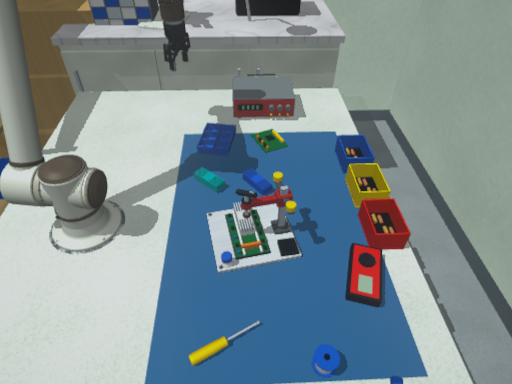

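View pics/a_wrist.png

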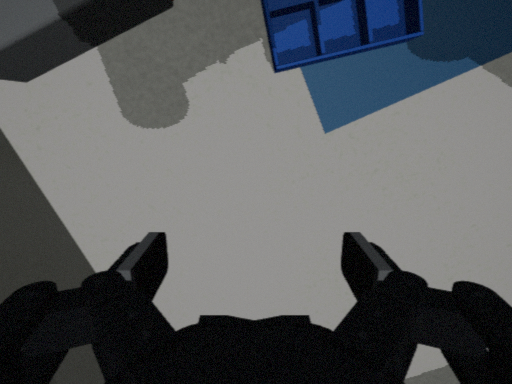

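Run:
```python
import cv2
a=cv2.imread("pics/a_scene.png")[140:290,130:350];b=cv2.imread("pics/a_side.png")[120:290,160:360]
cv2.imwrite("pics/b1.png",cv2.resize(a,(792,540),interpolation=cv2.INTER_CUBIC));cv2.imwrite("pics/b2.png",cv2.resize(b,(700,595),interpolation=cv2.INTER_CUBIC))
```

```text
(no output)
```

View pics/b1.png

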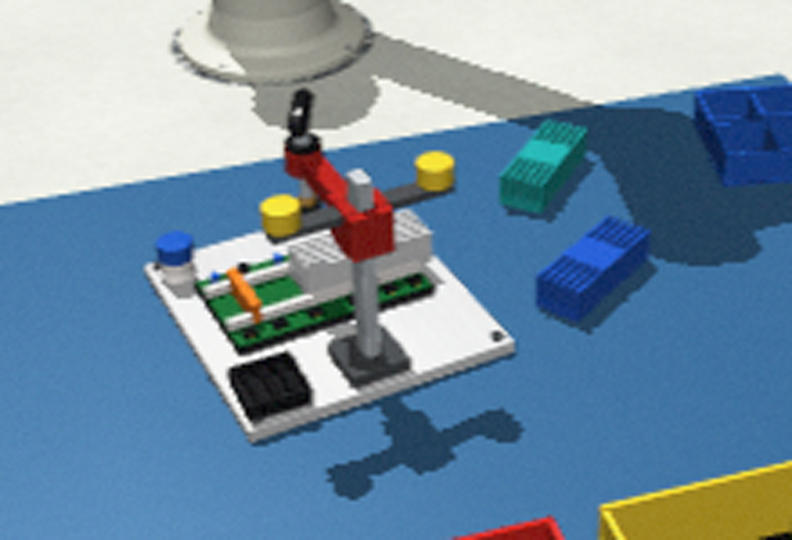

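View pics/b2.png

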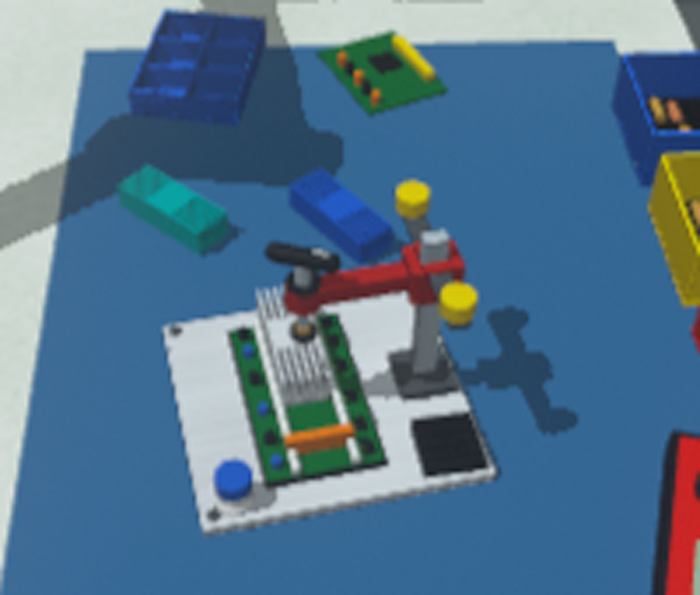

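```bash
cat > h.py <<'E'
from bench import *
import numpy as np, cv2
from scipy.spatial.transform import Rotation as R
from scipy.optimize import least_squares
def proj(info,P):
    f=192/np.tan(np.radians(info["fovy"])/2)
    c=(np.atleast_2d(P)-info["origin"])@R.from_rotvec(info["rotation"]).as_matrix()
    return np.c_[info["cx"]+f*c[:,0]/-c[:,2], info["cy"]-f*c[:,1]/-c[:,2]]
def ray(info,uv):
    f=192/np.tan(np.radians(info["fovy"])/2)
    d=np.array([(uv[0]-info["cx"])/f,-(uv[1]-info["cy"])/f,-1])
    return info["origin"],R.from_rotvec(info["rotation"]).as_matrix()@d
def onz(info,uv,z):
    o,d=ray(info,uv); return o+d*(z-o[2])/d[2]
def tri(obs):
    r=lambda p:np.concatenate([(proj(i,p)[0]-uv) for i,uv in obs])
    s=least_squares(r,[0.6,0,0.1]); return s.x,np.abs(s.fun).max()
E
python3 - <<'E'
from h import *
S,D=camera_info("scene"),camera_info("side"); W=camera_info("wrist")
obs=[(S,(171,213.6),(-.12,-.11)),(S,(200,260),(.12,-.11)),(S,(273,236),(.12,.11)),(D,(206.6,212.9),(-.12,.11)),(D,(218.6,271.4),(-.12,-.11)),(D,(302,254.3),(.12,-.11))]
for i,uv,m in obs: print(m,onz(i,uv,.012 ).round(3))
def res(q):
    c,s=np.cos(q[2]),np.sin(q[2]);o=[]
    for i,uv,m in obs: o+=list(proj(i,[q[0]+c*m[0]-s*m[1],q[1]+s*m[0]+c*m[1],.012])[0]-uv)
    return np.array(o)
r=least_squares(res,[.6,0,0]); print(r.x,r.fun.round(1))
for n,a,b in [("wl",(250.5,184),(278,174)),("wr",(208,197),(291,204)),("sink",(233,208),(243,217))]: print(n,tri([(S,a),(D,b)]))
T=R.from_rotvec(read_ee_rot()); p=read_tcp_pos()
print("cam in tool",T.inv().apply(W["origin"]-p),(T.inv()*R.from_rotvec(W["rotation"])).as_matrix().round(3),T.as_matrix().round(3))
E
```

```text
(-0.12, -0.11) [ 0.407 -0.188  0.012]
(0.12, -0.11) [ 0.641 -0.145  0.012]
(0.12, 0.11) [0.606 0.067 0.012]
(-0.12, 0.11) [0.364 0.023 0.012]
(-0.12, -0.11) [ 0.406 -0.194  0.012]
(0.12, -0.11) [ 0.64  -0.147  0.012]
[ 0.50318287 -0.06064375  0.18682399] [-1.2 -0.1 -0.7  0.2  0.5 -1.2  0.3 -0.6 -0.1 -0.9  0.6 -0.1]
wl (array([0.57816869, 0.01408987, 0.17413158]), np.float64(0.020576655827937884))
wr (array([ 0.60055448, -0.10284308,  0.17187512]), np.float64(0.028837758387993517))
sink (array([ 0.47586749, -0.01477561,  0.03537044]), np.float64(1.3029352581326066))
cam in tool [-0.00027247 -0.06572952 -0.1425842 ] [[ 1.     0.001 -0.   ]
 [ 0.001 -0.964 -0.264]
 [-0.     0.264 -0.964]] [[-0.406 -0.914  0.   ]
 [-0.914  0.406  0.   ]
 [-0.    -0.    -1.   ]]
```

```bash
cat >> h.py <<'E'
J0=np.array([0.5032,-0.0606,0]); YAW=0.1868
RJ=R.from_euler('z',YAW)
def w(p): return J0+RJ.apply(p)
def j(p): return RJ.inv().apply(np.asarray(p)-J0)
def ori(tilt=0,yaw=0):
    # tool x=jig x, y=-jig y, z down; tilt: tips towards jig -y
    return (RJ*R.from_euler('x',-tilt)*R.from_euler('z',yaw)*R.from_euler('x',np.pi)).as_rotvec()
E
python3 - <<'E'
from h import *
print(R.from_rotvec(ori(.3)).as_matrix()[:,2])
p=w([-.0,.13,.29]); print(p,solve_ik(p,ori(0)))
goto(p,ori(0)); grip(0.0,20); print(read_joints(),read_tcp_pos(),read_time())
im=camera("wrist"); cv2.imwrite("pics/c.png",im[:,:,::-1]); I=camera_info("wrist")
for l in ["sink_mid","wing_left","wing_right","knob_grip","sink"]:
    print(l,[(round(d["score"],2),round(d["location"][0]*512),round(d["location"][1]*384)) for d in place_of("wrist",l)])
print(I)
E
```

```text
[ 0.05488269 -0.29037921 -0.95533649]
[0.47905698 0.06713846 0.29      ] [ 4.75907840e-01  1.00973890e-01 -2.24622131e-01  4.44089210e-16
 -1.24520031e+00  2.85248481e+00]
[ 4.75891892e-01  1.00972690e-01 -2.24644498e-01 -1.54384233e-05
 -1.24516152e+00  2.85248033e+00] [0.47905688 0.06713512 0.28998927] 4.4417
sink_mid [(0.9, 179, 56), (0.88, 245, 214), (0.68, 301, 97)]
wing_left [(0.58, 343, 250), (0.31, 243, 213)]
wing_right [(0.73, 246, 217)]
knob_grip []
sink [(0.79, 243, 215), (0.67, 183, 62), (0.57, 301, 94)]
{'fovy': 66.96153157450259, 'cx': 254.06282189988895, 'cy': 187.48524468723792, 'origin': array([0.46618274, 0.13293256, 0.43260595]), 'rotation': array([-0.26465239, -0.02311897,  0.1850546 ])}
```

View pics/c.png

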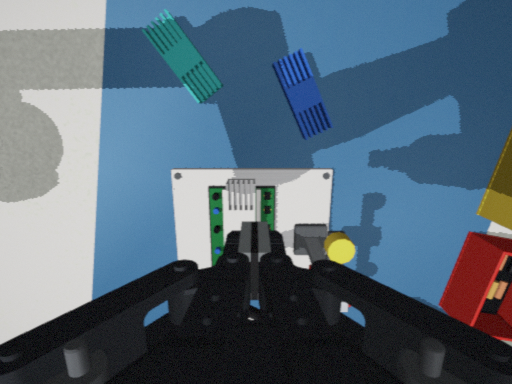

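Run:
```python
from h import *
I=camera_info("wrist")
for uv in [(227,179),(256,179)]: print("sink end",j(onz(I,uv,.05)))
for uv,z in [((172,169),.012),((333,169),.012)]: print("corner",j(onz(I,uv,z)))
print("pad",j(onz(I,(341,246),.173)), [j(x) for x in [(.578,.0141,.174),(.6006,-.1028,.172)]])
S,D=camera_info("scene"),camera_info("side")
def c(n,u,v): return (u/3.6+130,v/3.6+140) if n=="S" else (u/3.5+160,v/3.5+120)
for nm,a,b in [("h end1",(302,97),(270,250)),("h end2",(295,122),(335,263)),("foot?",(308,200),(303,330)),("armtop",(302,150),(302,290))]:
  x,e=tri([(S,c("S",*a)),(D,c("D",*b))]); print(nm,j(x),e)
g=camera("scene"); cv2.imwrite("pics/d.png",cv2.resize(g[150:230,180:280,::-1],(800,640))[:600])
g=camera("side"); cv2.imwrite("pics/d2.png",cv2.resize(g[160:235,210:310,::-1],(800,600),interpolation=cv2.INTER_CUBIC))
```

```text
sink end [-0.03778381  0.10503437  0.05      ]
sink end [0.00151679 0.105016   0.05      ]
corner [-0.12233207  0.11111354  0.012     ]
corner [0.11528866 0.11098904 0.012     ]
pad [0.08424052 0.06706809 0.173     ] [array([0.0873717 , 0.05950896, 0.174     ]), array([ 0.08786839, -0.05955456,  0.172     ])]
h end1 [-0.04008811  0.01184046  0.17672874] 0.18675383468126938
h end2 [ 0.00380102 -0.01383687  0.18125557] 0.7369811617469111
foot? [-1.77045567e-02  5.37850574e-05  9.69257617e-02] 0.5570401170731998
armtop [-0.0184305  -0.00086821  0.142903  ] 0.32862754340933975
```

View pics/d.png

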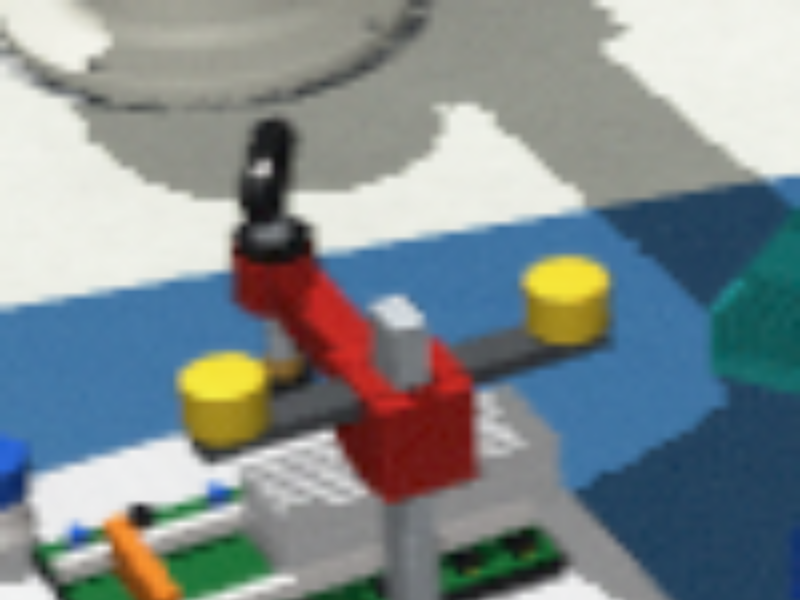

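View pics/d2.png

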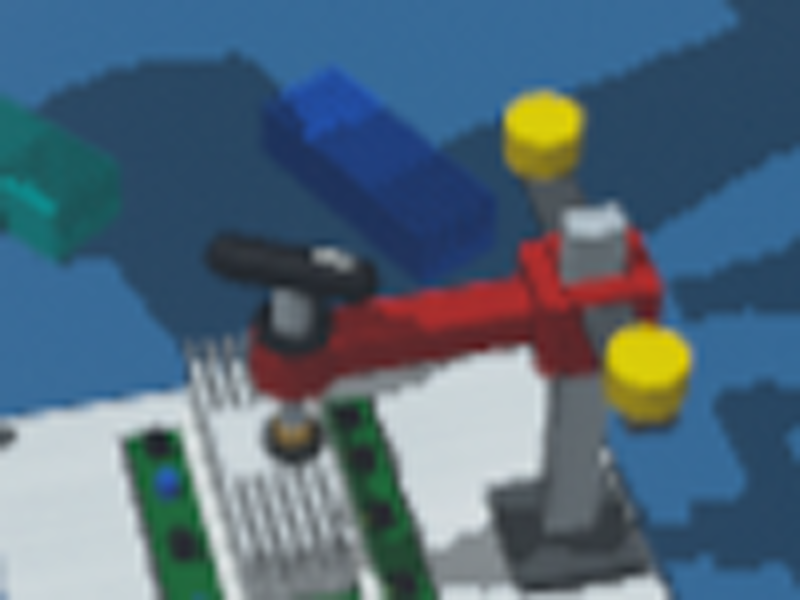

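```bash
sed -i 's/^def w(p)/J0=J0+RJ.apply([-0.003,0.0005,0])\ndef w(p)/' h.py
python3 - <<'E'
from h import *
T=.3
goto(w([-.015,.15,.20]),ori(T)); 
move_l(w([-.015,.138,.037]),vel=.15)
print(read_ft_force(),read_time(),j(read_tcp_pos()))
g=move_l(w([-.015,.062,.037]),vel=.04,guard=7)
print(g,read_ft_force(),j(read_tcp_pos()),read_time())
for n,s in [("scene",(150,250,170,290)),("side",(160,270,190,310)),]:
    im=camera(n)[s[0]:s[1],s[2]:s[3],::-1]; cv2.imwrite(f"pics/e_{n}.png",cv2.resize(im,None,fx=5,fy=5,interpolation=cv2.INTER_CUBIC))
E
```

```text
[ 1.06202569 -0.15644224 -0.16094741] 6.55 [-0.01415389  0.13821808  0.03779681]
True [-1.37353505  2.79912473  0.68898155] [-0.01448094  0.0642177   0.03679337] 8.2833
```

View pics/e_scene.png

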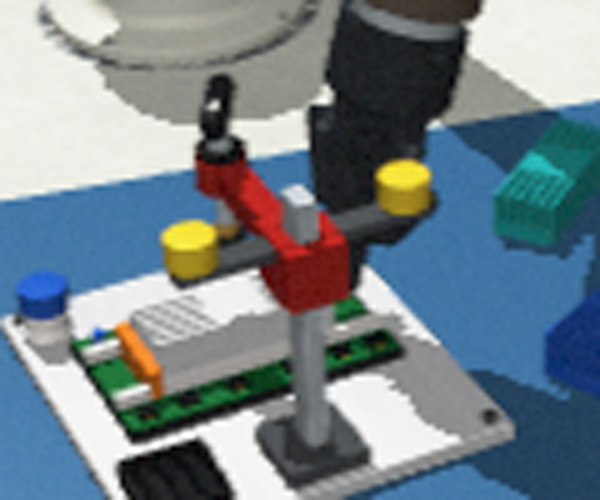

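View pics/e_side.png

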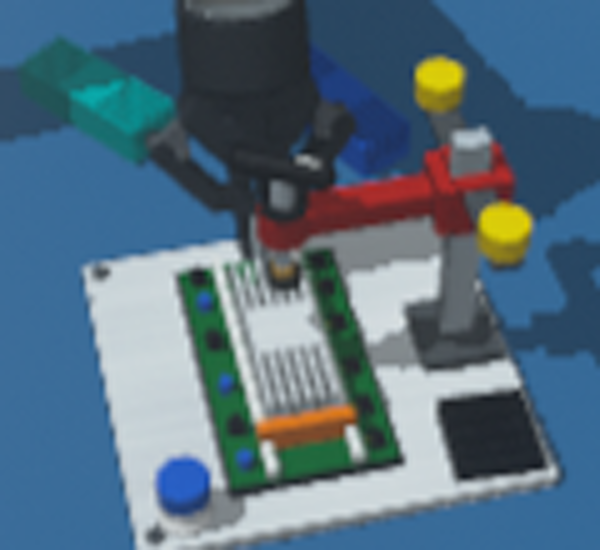

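Run:
```python
from h import *
p=j(read_tcp_pos())
g=move_l(w([p[0],.0595,.037]),vel=.02,guard=5); print(g,read_ft_force(),j(read_tcp_pos()))
move_l(w([-.015,.10,.045]),vel=.15)
move_l(w([0,.14,.25]),vel=.25)
goto(w([.090,.060,.20]),ori(0)); dwell(.3)
print(read_ft_force(),j(read_tcp_pos()))
im=camera("side")[130:240,190:330,::-1]; cv2.imwrite("pics/f.png",cv2.resize(im,None,fx=5,fy=5,interpolation=cv2.INTER_CUBIC))
im=camera("scene")[130:240,170:310,::-1]; cv2.imwrite("pics/f2.png",cv2.resize(im,None,fx=5,fy=5,interpolation=cv2.INTER_CUBIC))
print(read_time())
```

```text
True [-1.99234997  4.79429104  1.6269404 ] [-0.01298549  0.06430498  0.03667284]
[ 0.06021508 -0.62479903  0.7987174 ] [0.08971719 0.06106597 0.20046547]
10.975
```

View pics/f.png

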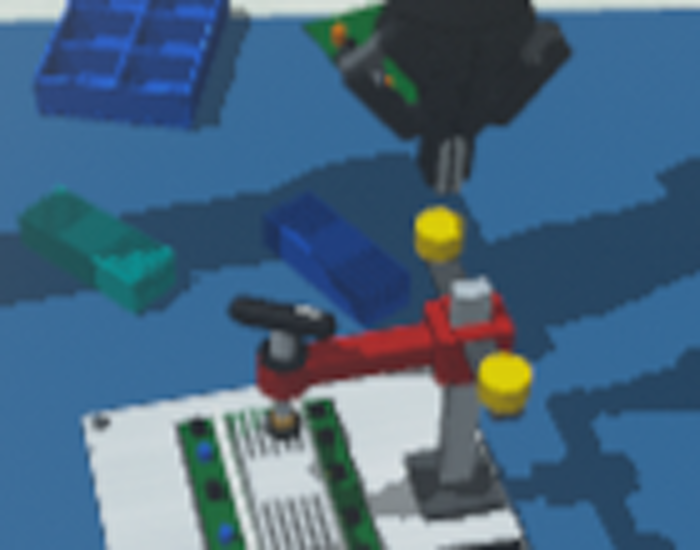

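View pics/f2.png

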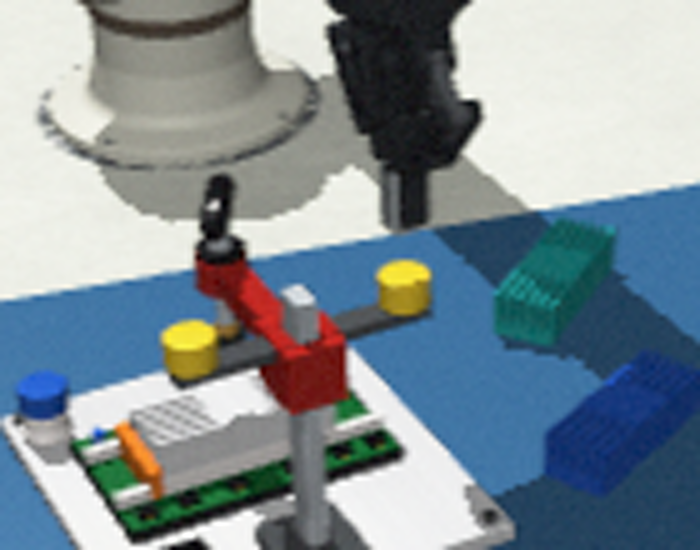

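Run:
```python
from h import *
p=read_tcp_pos(); print(proj(camera_info("side"),p),proj(camera_info("scene"),p), "pad",proj(camera_info("side"),w([.0904,.0595,.173])))
g=move_l(w([.090,.0600,.180]),vel=.05,guard=5); print(g,j(read_tcp_pos()))
g=move_l(w([.090,.0600,.100]),vel=.012,guard=13.5); print(g,read_ft_force(),j(read_tcp_pos()),read_time())
im=camera("side")[130:240,190:330,::-1]; cv2.imwrite("pics/g.png",cv2.resize(im,None,fx=5,fy=5,interpolation=cv2.INTER_CUBIC))
im=camera("scene")[130:240,170:310,::-1]; cv2.imwrite("pics/g2.png",cv2.resize(im,None,fx=5,fy=5,interpolation=cv2.INTER_CUBIC))
```

```text
[[278.13762055 166.45830227]] [[250.81521448 174.83256368]] pad [[277.88335622 174.20887512]]
False [0.0899646  0.05988661 0.17965234]
True [-0.85400771 -0.15798034  4.59493797] [0.09207537 0.06032169 0.12453485] 15.775
```

View pics/g.png

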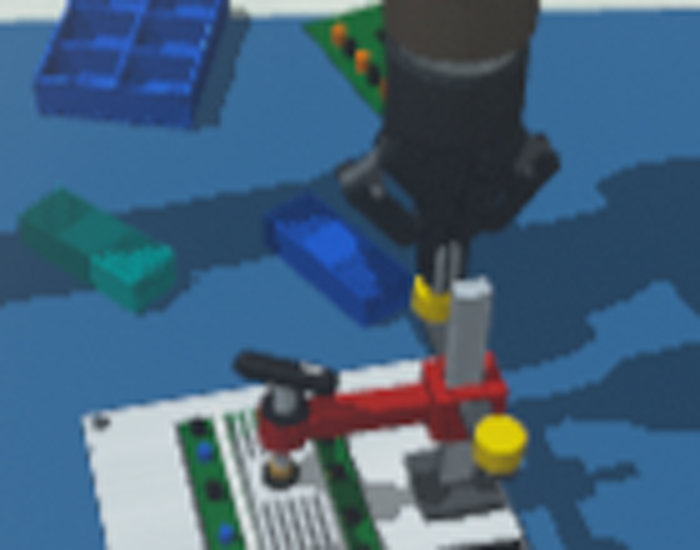

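View pics/g2.png

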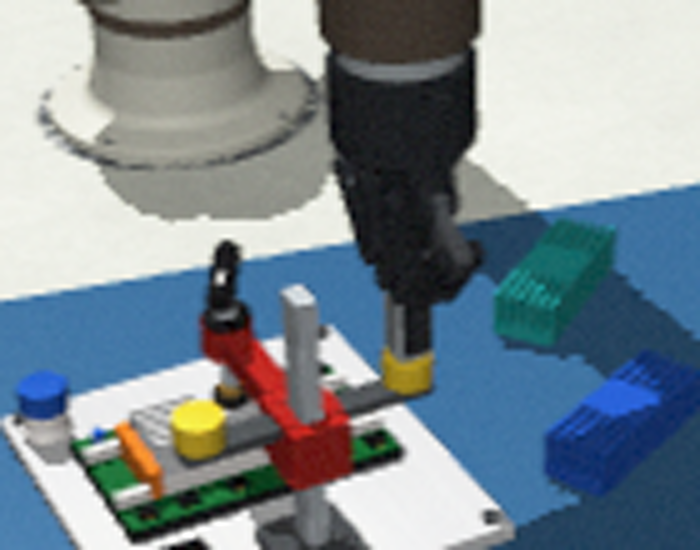

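Run:
```python
from h import *
for k in range(12):
    p=j(read_tcp_pos())
    f0=read_ft_force()[2]
    move_l(w([.090,.060,p[2]-.0012]),vel=.01,guard=max(2,15-f0)); dwell(.1)
    f=read_ft_force()[2]; print(round(f0,2),round(f,2),j(read_tcp_pos()).round(4))
    if f>13: break
print(read_time())
im=camera("side")[130:240,190:330,::-1]; cv2.imwrite("pics/h.png",cv2.resize(im,None,fx=5,fy=5,interpolation=cv2.INTER_CUBIC))
im=camera("scene")[130:240,170:310,::-1]; cv2.imwrite("pics/h2.png",cv2.resize(im,None,fx=5,fy=5,interpolation=cv2.INTER_CUBIC))
```

```text
4.05 7.42 [0.0918 0.0602 0.1245]
7.42 6.54 [0.0918 0.0602 0.1245]
6.54 6.65 [0.0918 0.0602 0.1245]
6.65 7.53 [0.0918 0.0602 0.1246]
7.53 6.69 [0.0918 0.0602 0.1246]
6.69 7.04 [0.0918 0.0602 0.1245]
7.04 7.37 [0.0918 0.0602 0.1245]
7.37 7.42 [0.0918 0.0602 0.1245]
7.42 7.36 [0.0919 0.0602 0.1245]
7.36 6.75 [0.0918 0.0602 0.1245]
6.75 7.41 [0.0918 0.0602 0.1245]
7.41 6.94 [0.0918 0.0602 0.1245]
20.3167
```

View pics/h.png

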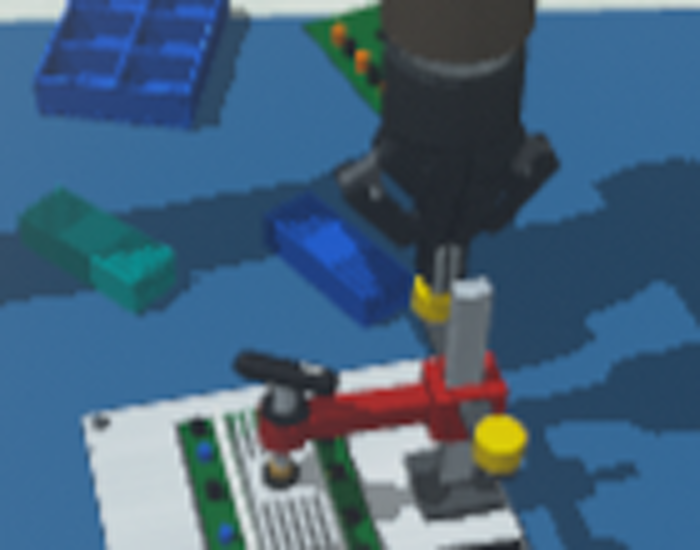

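Run:
```python
from h import *
for d in [.0018,.0024,.0027]:
    f0=read_ft_force()[2]
    g=move_l(w([.090,.060,.1245-d]),vel=.01,guard=max(3,17-f0)); f1=read_ft_force()[2]; dwell(.15)
    f=read_ft_force()[2]; print(g,round(f0,2),round(f1,2),round(f,2),j(read_tcp_pos()).round(4))
    if f>14: break
print(read_time())
```

```text
False 7.81 9.0 9.54 [0.0919 0.0603 0.1243]
False 9.54 11.2 10.37 [0.092  0.0604 0.1241]
False 10.37 11.51 12.77 [0.0921 0.0604 0.124 ]
21.6167
```

Run:
```python
from h import *
for d in [.0032,.0035]:
    g=move_l(w([.090,.060,.1245-d]),vel=.01,guard=5); dwell(.15)
    f=np.mean([read_ft_force()[2] for _ in range(3)]); print(g,round(f,2),j(read_tcp_pos()).round(4))
    if f>14: break
move_l(w([.090,.060,.14]),vel=.04)
move_l(w([.090,.100,.26]),vel=.25)
# view from -y side: tool at -y so camera sees handle
goto(w([-.015,-.12,.30]),ori(0)); dwell(.2)
im=camera("wrist"); I=camera_info("wrist"); cv2.imwrite("pics/i.png",im[:,:,::-1]); print(I["origin"],I["rotation"])
im=camera("side")[130:240,190:330,::-1]; cv2.imwrite("pics/i1.png",cv2.resize(im,None,fx=5,fy=5,interpolation=cv2.INTER_CUBIC))
im=camera("scene")[130:240,170:310,::-1]; cv2.imwrite("pics/i2.png",cv2.resize(im,None,fx=5,fy=5,interpolation=cv2.INTER_CUBIC))
for n in ["wrist","scene","side"]: print([(round(d["score"],2),round(d["location"][0]*512),round(d["location"][1]*384)) for d in place_of(n,"knob_grip")])
print(read_time(),read_joints())
```

```text
False 12.65 [0.0922 0.0605 0.1238]
False 12.39 [0.0922 0.0605 0.1237]
[ 0.49483822 -0.11553372  0.44259255] [-0.264655   -0.02310608  0.18514842]
[(0.78, 253, 51), (0.45, 256, 65)]
[]
[(0.5, 246, 204)]
29.0167 [-4.21546562e-02  1.95388167e-01 -8.58313509e-02  9.31092401e-06
 -1.28954295e+00 -2.91265893e+00]
```

View pics/i.png

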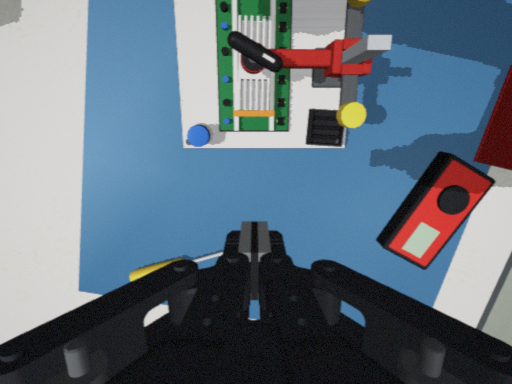

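View pics/i1.png

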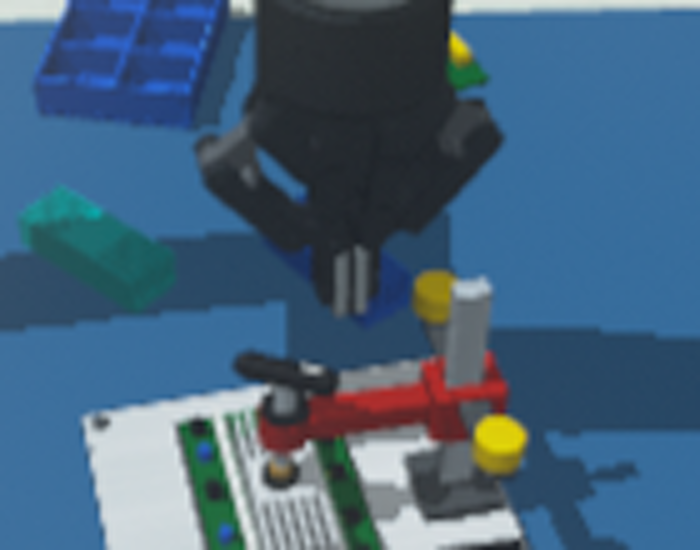

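View pics/i2.png

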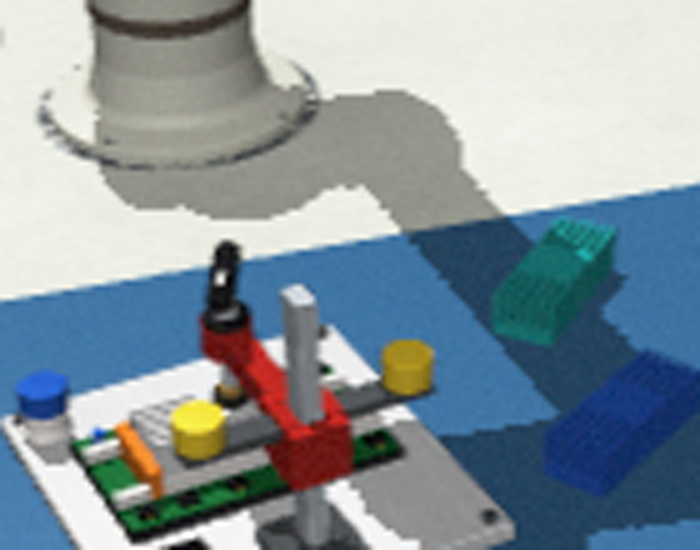

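Run:
```python
from h import *
S,D=camera_info("side"),camera_info("scene")
def m(a,b,box):
    A=cv2.imread(a);B=cv2.imread(b);x0,y0,x1,y1=box
    r=cv2.matchTemplate(B,A[y0:y1,x0:x1],cv2.TM_CCOEFF_NORMED);_,s,_,l=cv2.minMaxLoc(r)
    return (l[0]-x0)/5,(l[1]-y0)/5,round(s,2)
pts={"knob":([-.015,0,.179]),"wr":([.09,-.06,.165]),"wl":([.09,.06,.165]),"jaw":[.09,0,.15]}
for cam,I,a,b,bx in [("side",S,"pics/f.png","pics/i1.png",{"knob":(225,285,340,345),"wr":(470,345,540,420),"wl":(405,200,470,265)}),
                  ("scene",D,"pics/f2.png","pics/i2.png",{"knob":(190,170,250,270),"wr":(155,315,225,385),"wl":(370,255,440,320),"jaw":(255,340,355,415)})]:
    for k,box in bx.items():
        s=m(a,b,box); 
        q=np.array(pts[k]); z=[]
        fit=least_squares(lambda t:(proj(I,w(q-[t[1],0,t[0]]))-proj(I,w(q)))[0]-s[:2],[.05,0]); 
        print(cam,k,s,"dz mm, dx",(fit.x*1000).round(1),fit.fun.round(2))
I=camera_info("wrist")
for nm,uv,z in [("e1",(230,38),.131),("e2",(281,64),.131),("net",(253,51),.131),("pad r",(351,115),.1237),("plate",(184,148),.012),("plate2",(346,148),.012),("sinkstop L",(240,110),.05)]:
    print(nm,j(onz(I,uv,z)).round(4))
```

```text
side knob (0.6, 11.0, 0.69) dz mm, dx [42.1 -1.6] [-0.  0.]
side wr (-1.0, 12.4, 0.96) dz mm, dx [48.7 -1.4] [-0.  0.]
side wl (12.0, 41.8, 0.94) dz mm, dx [190.4 -52.1] [0. 0.]
scene knob (1.4, 14.0, 0.63) dz mm, dx [43.2 -2.3] [-0. -0.]
scene wr (1.6, 16.4, 0.72) dz mm, dx [49.4 -1. ] [-0.  0.]
scene wl (0.8, 16.0, 0.84) dz mm, dx [48.6 -2.2] [0. 0.]
scene jaw (35.6, -21.8, 0.69) dz mm, dx [-160.1 -189.8] [ 0. -0.]
e1 [-0.0393  0.0136  0.131 ]
e2 [ 0.011 -0.01   0.131]
net [-0.0169  0.0019  0.131 ]
pad r [ 0.0874 -0.0596  0.1237]
plate [-0.12   -0.1092  0.012 ]
plate2 [ 0.1201 -0.1094  0.012 ]
sinkstop L [-0.0344 -0.0547  0.05  ]
```

```bash
cat >> h.py <<'E'
def okn(yaw,t=0.05): return (RJ*R.from_euler('y',t)*R.from_euler('z',yaw)*R.from_euler('x',np.pi)).as_rotvec()
AX=RJ.apply(R.from_euler('y',.05).apply([0,0,1]))
KC=np.array([-.0138,.001,.134])
E
python3 - <<'E'
from h import *
o=okn(-2.04); q=solve_ik(w(KC)+AX*(.08-.018),o); print(q)
grip(.05,22)
goto(w(KC)+AX*(.08-.018),o); print(read_joints().round(3),read_time())
im=camera("wrist"); cv2.imwrite("pics/k.png",im[:,:,::-1])
g=move_l(w(KC)-AX*.018,vel=.06,guard=5); print(g,j(read_tcp_pos()),read_ft_force(),read_time())
im=camera("wrist"); cv2.imwrite("pics/k0.png",im[:,:,::-1])
im=camera("side")[130:240,190:330,::-1]; cv2.imwrite("pics/k1.png",cv2.resize(im,None,fx=5,fy=5,interpolation=cv2.INTER_CUBIC))
im=camera("scene")[130:240,170:310,::-1]; cv2.imwrite("pics/k2.png",cv2.resize(im,None,fx=5,fy=5,interpolation=cv2.INTER_CUBIC))
E
```

```text
[ 2.03987061e-01  2.16327976e-01 -3.29450799e-01 -9.76532148e-04
 -1.07501038e+00  1.08489163e+00]
[ 2.040e-01  2.160e-01 -3.290e-01 -1.000e-03 -1.075e+00  1.085e+00] 32.8833
False [-0.01435991  0.00097616  0.11642104] [ 0.13192449  1.14153989 -0.19889213] 34.4167
```

View pics/k0.png

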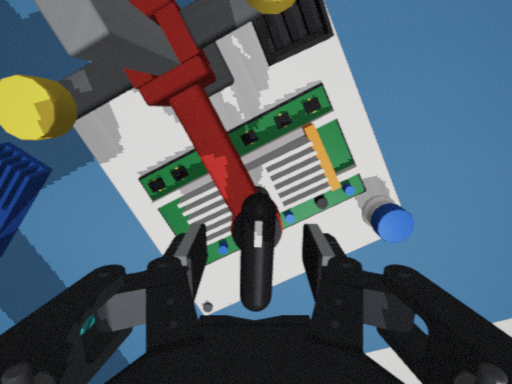

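View pics/k1.png

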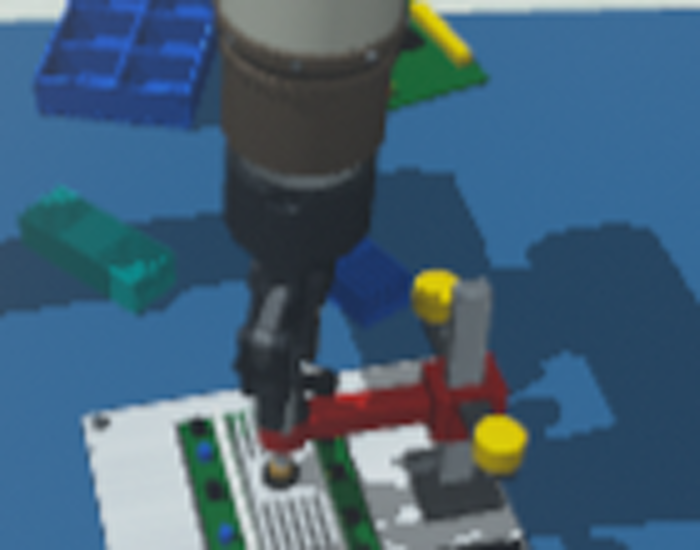

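View pics/k2.png

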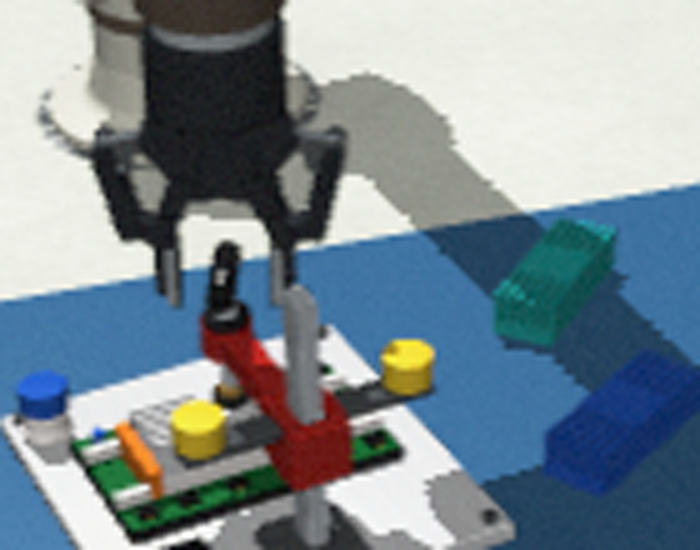

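Run:
```python
from h import *
f0=np.array(read_ft_force()); m0=np.array(read_moment())
grip(0.0,25); print("w",read_gripper_width(),np.array(read_ft_force())-f0,np.array(read_moment())-m0,read_time())
im=camera("wrist"); cv2.imwrite("pics/l0.png",im[:,:,::-1])
if .012<read_gripper_width()<.02:
  q=np.array(read_joints())
  for k in range(1,4):
    q2=q.copy(); q2[5]-=.7*k; movej(q2)
    print(k,(np.array(read_ft_force())-f0).round(2),(np.array(read_moment())-m0).round(3),read_joints()[5].round(3),read_time())
im=camera("wrist"); cv2.imwrite("pics/l1.png",im[:,:,::-1])
im=camera("side")[130:240,190:330,::-1]; cv2.imwrite("pics/l2.png",cv2.resize(im,None,fx=5,fy=5,interpolation=cv2.INTER_CUBIC))
```

```text
w 0.015347628265448105 [-1.78489496 -1.71842392  2.75618518] [-0.42586394  0.30941926  0.01799548] 34.9667
1 [-2.74 -0.3   4.67] [-0.136  0.266  0.055] 0.386 35.725
2 [-1.67 -1.01  6.3 ] [-0.12   0.198  0.007] -0.314 36.4333
3 [-1.39  0.76  7.2 ] [-0.128  0.308  0.006] -1.014 37.1417
```

View pics/l1.png

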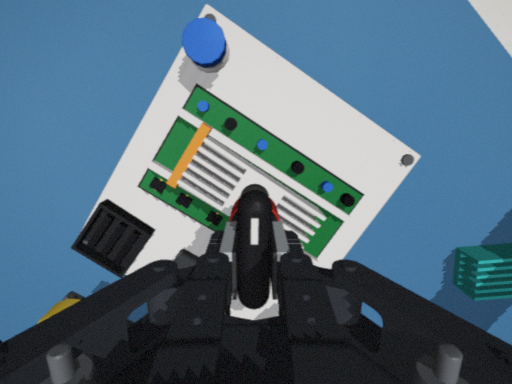

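View pics/l2.png

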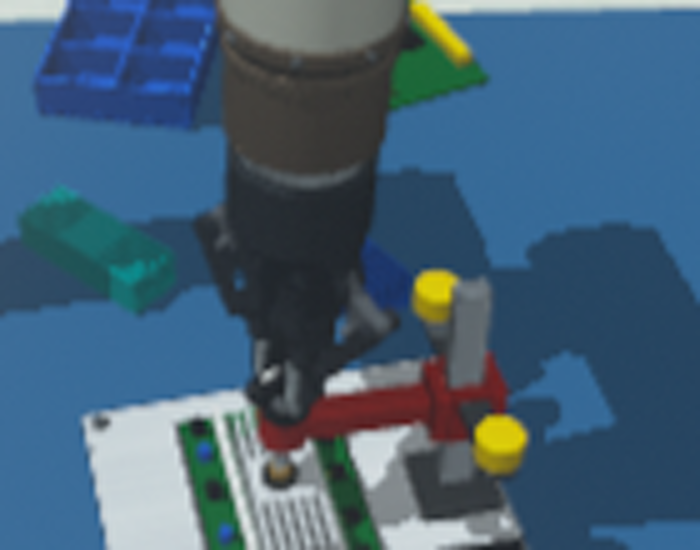

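Run:
```python
from h import *
grip(.05,25); print(read_time())
im=camera("wrist"); cv2.imwrite("pics/m0.png",im[:,:,::-1])
move_l(np.array(read_tcp_pos())+AX*.10,vel=.15)
goto(w([-.015,-.12,.30]),ori(0)); dwell(.2)
im=camera("wrist"); cv2.imwrite("pics/m.png",im[:,:,::-1]); I=camera_info("wrist")
im=camera("side")[130:240,190:330,::-1]; cv2.imwrite("pics/m1.png",cv2.resize(im,None,fx=5,fy=5,interpolation=cv2.INTER_CUBIC))
im=camera("scene")[130:240,170:310,::-1]; cv2.imwrite("pics/m2.png",cv2.resize(im,None,fx=5,fy=5,interpolation=cv2.INTER_CUBIC))
print(I["origin"],I["rotation"],read_time(),read_ft_force())
```

```text
37.675
[ 0.49482969 -0.11539682  0.44248919] [-0.26460184 -0.02294844  0.18555901] 40.55 [-0.63835359 -0.58087124  0.29019642]
```

View pics/m0.png

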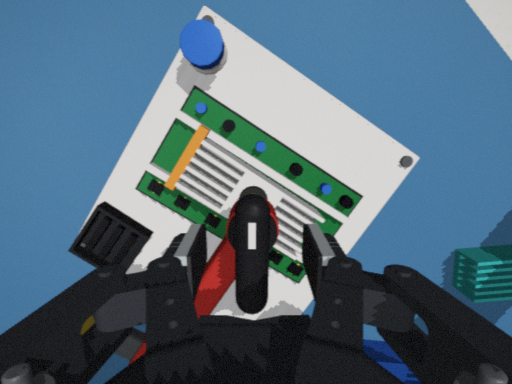

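View pics/m.png

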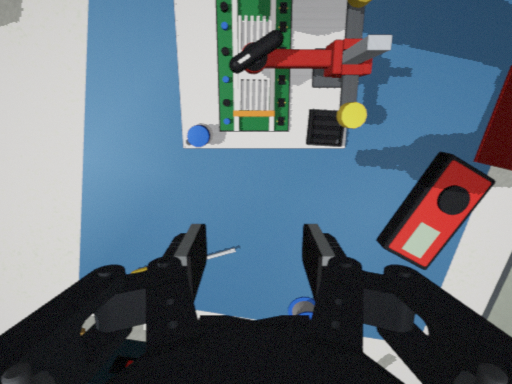

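View pics/m1.png

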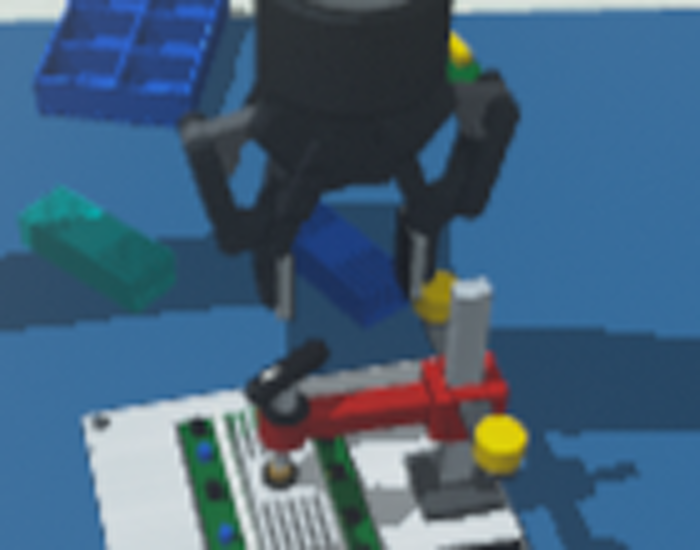

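View pics/m2.png

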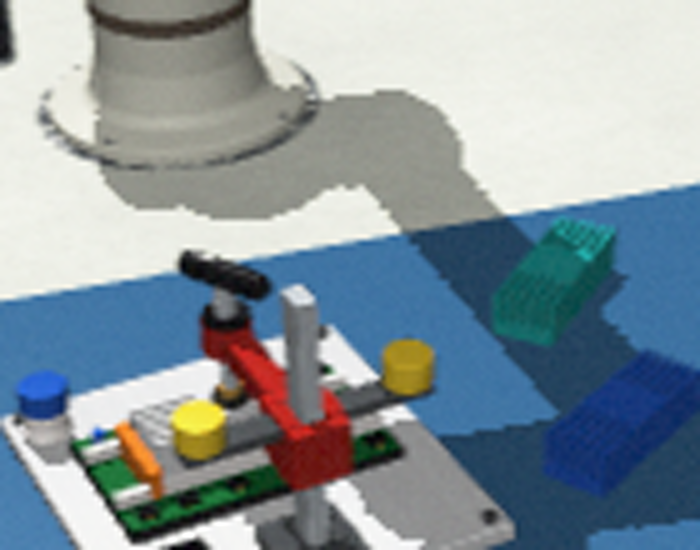

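```bash
python3 - <<'E'
import cv2
def m(a,b,box):
    A=cv2.imread(a);B=cv2.imread(b);x0,y0,x1,y1=box
    r=cv2.matchTemplate(B,A[y0:y1,x0:x1],cv2.TM_CCOEFF_NORMED);_,s,_,l=cv2.minMaxLoc(r)
    return (l[0]-x0)/5,(l[1]-y0)/5,round(s,3)
print("side wr",m("pics/i1.png","pics/m1.png",(470,410,540,480)),"arm",m("pics/i1.png","pics/m1.png",(255,405,350,450)),"foot",m("pics/i1.png","pics/m1.png",(262,455,305,492)))
print("scene wr",m("pics/i2.png","pics/m2.png",(165,395,235,465)),"collar",m("pics/i2.png","pics/m2.png",(195,310,260,360)))
E
python3 - <<'E'
from h import *
close_job(); print(read_time())
E
```

```text
side wr (0.0, 0.0, 0.997) arm (0.0, -0.2, 0.952) foot (-0.2, 0.0, 0.987)
scene wr (0.0, 0.0, 0.995) collar (-0.2, -0.2, 0.916)
the job is handed in; nothing more can be done
the job is handed in; nothing more can be done
```

I handed the job in at about 41 s of the 72 s allowed, with the arm clear of everything. The nose force is inferred, since nothing reads it directly.

- **Heat sink:** I pushed the silver sink, the one between the rails, about 50 mm until it stopped against the orange stop. A second gentle push of about 5 N moved it no further, and the pictures show it flush with the stop. I left the blue and turquoise look-alikes alone.
- **Jaw:** I pushed the left wing down about 49 mm until it stalled. The guard tripped at 13.5 N, and a second push settled at about 12.5 N, the low end of the 12 to 18 N asked for. The wings had dropped about 49 mm and the handle only about 43 mm, so the tilt is about 0.05 to 0.06 rad. I read that as bound.
- **Handle:** I turned it 2.1 rad clockwise, from about 0.45 to about 2.57 rad. The last picture agrees with that angle. By the stated stiffness the nose should press with about 16 to 17 N, inside the 13 to 25 N range.
- **Last checks:** After I let go, the wings and the nose's foot had not moved in the pictures. The arm's tip had risen only slightly, by about 0.2 pixel. The paste jar and transistor tray are in place on the jig, and I touched nothing else. The only disagreement was about 3 mm between the cameras in the jig's x position, which I averaged out before pushing.

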